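# Lay a table-leg blank down against the planing stop

## Task

Lay the standing table-leg blank down on its side for planing: with the fingers, tip it over directly away from the planing stop (the low batten screwed to the bench), and stay with it as it goes down so that it lands gently instead of falling. Then push on its tenon end to slide it along the bench until its foot end sits squarely against the stop. Do not pinch or lift the leg, leave everything else where it is, and finish clear of it all.

Things in the scene. Friction and masses are not known exactly. Their poses are not given: they have to be found in the camera images.
- leg: Table-leg blank of pale wood, 0.3 kg, standing loose on its foot in front of the stop: a 54 x 54 mm square post 180 mm tall with a round tenon (pin) of 20 mm diameter, 35 mm long, in the middle of its top; 215 mm in all. Origin: centre of the foot face. z runs along the leg from foot to tenon; x points away from the stop at the start, to within 7 degrees, square to a side face.
- leg_foot (a point): The centre of the leg's square foot face (the same point as the leg's origin).
- leg_mid (a point): The point on the leg's axis half-way up the square post, 90 mm from the foot.
- tenon_end (a point): The middle of the tenon's flat end, on the leg's axis 215 mm from the foot. When the leg lies on a side its axis is 27 mm above the bench and the tenon's underside 17 mm above it, so that a fingertip fits beneath the tenon.
- planing_stop: The planing stop: a dark wooden batten 160 mm long, 34 mm wide and 24 mm high, with two screw heads on top, fixed to the bench. Origin: on the bench surface at the middle of the long face that looks toward the leg. Its x axis is level and points square away from that face, past the leg (the way the leg is to be tipped); y runs along the batten.
- mug: Off-white mug, 80 mm across and 91 mm high, beside the work; leave alone. Origin at the centre of its underside.
- glue_bottle: Yellow bottle with an orange nozzle, 43 x 56 x 194 mm, standing beside the work; leave alone. Origin at the centre of its underside.
- sanding_block: Wooden sanding block 62 x 100 x 30 mm behind the stop; leave alone. Origin at the centre of its underside.
- pencil_1: Green pencil 163 mm long lying on the bench near the robot; leave alone. Origin at the middle of its underside.
- offcut_1: Small wooden offcut 40 x 85 x 30 mm lying to the left near the robot; leave alone. Origin at the centre of its underside.
Things that resemble listed ones, but are neither listed nor needed, are in the scene too. What is shaped like the leg but purple or red is not meant.

How it is judged (in metres and radians):
At the end, for the whole second after the job is handed in: The leg lies at rest flat on a side on the bench (axis level to 3.5 degrees), its tenon pointing away from the stop, its foot face against the stop (its centre within 6 mm of the stop's face and on the batten, at most 65 mm from its middle) and square to it within 7 degrees (angle between leg's own z axis and vertical between 1.51 and 1.63 rad and height (world z) of leg_mid below 0.032 m and x of tenon_end in the frame of planing_stop above 0.19 m and x of leg_foot in the frame of planing_stop below 0.006 m and y of leg_foot in the frame of planing_stop between -0.065 and 0.065 m and angle between the z axis of leg and the x axis of planing_stop, either way round below 0.12 rad and linear speed of leg below 0.01 m/s); the robot touches nothing.
It fails at once if the leg falls or is swung down instead of being let down gently (it turns faster than 4.5 rad/s; a free fall reaches about 10) (angular speed of leg above 4.5 rad/s).
It fails at once if the leg is lifted (the centre of its foot more than 45 mm above the bench; 27 mm when it lies) (height (world z) of leg_foot above 0.045 m).
It fails at once if the leg is pinched or pushed hard while it is tipped (more than 18 N from the fingers before it is down) (angle between leg's own z axis and vertical below 1.3 rad and contact force between leg and the fingers above 18 N).
It fails at once if a bystander is disturbed (mug, glue bottle, sanding block, pencil or small offcut moved more than 20 mm) (distance of any of mug, glue_bottle, sanding_block, pencil_1, offcut_1 from where it was at the start of the episode above 0.02 m).
It also fails if it takes over 72 s, if anything falls off the work surface, if the arm or the gripper's body presses on something with over 40 N, if the wrist force passes 120 N, or if a joint passes its speed limit or range.

## Robot

A 6-joint arm with a two-finger parallel gripper is mounted at the origin on the work surface; the furniture and walls round the work are solid. World frame = base frame: x ahead of the robot, y to its left, z up, the work surface at z = 0. Lengths are in m, angles in degrees, forces in N, time in s.
With the tool pointing down it reaches from about 0.4 to 0.825 m from the base axis. Payload 7 kg.
Tool frame: the origin (TCP) lies at the very end of the fingers, on their centre line; the grasp point (between the pads) lies 19 mm behind it (ctrl.hold_point_z is the distance from the TCP to the grasp point, in m); z points along the fingers, y is the line along which they close (so a half turn about z gives the same grasp; the last joint's range is limited). The gripper opens to 88 mm and grips with 3 to 60 N. Pads are 19 mm wide; open, the fingers measure 130 mm over their backs; the gripper's body (78 mm by 193 mm) begins 47 mm behind the grasp point.
Start: joints at [82.053, 20.546, 0.682, 0, -70.136, -16.507], TCP at [0.279, 0.614, 0.189] pointing down, gripper open.
Joint ranges: [-176.03, 176.03], [-82.01, 121.73], [-58.28, 71.71], [-173.87, 95.51], [-174.79, -0.11], [-173.66, 173.66]. Speed limits (degrees/s): [136.94, 136.94, 172.46, 180, 180, 180].

## Interface

Orientations are given as [roll, pitch, yaw] about the fixed x, y, z axes, in that order (R = Rz(yaw) Ry(pitch) Rx(roll)).
In Python, from plant import sensors, viewer, workorder, ctrl gives the robot as it stands.
- The arm moves only by the shell command python3 -m pendant 'ROWS'. ROWS is JSON, a list of rows, each a list of 3 entries, a list of its own where there are three numbers: the opening, from -1 (shut) to 1 (fully open), so that 0 is half open, then the shift along the tool's x, y, z in m, then the turn, a rotation vector about the tool's x, y, z in degrees. A call has 1 to 10 rows; each row is the pose to reach, as a shift and turn from the pose commanded when the call began, along the tool's axes at that moment; what a row does not reach only later rows make up. A row lasts 1/12 s, in which the tool goes at most 41.7 mm and 7.16 degrees, less where a joint would pass 70% of its speed; a pose out of reach is approached as far as the arm can. A call with a gripper value outside its range is refused whole. The fingers move at their own pace and stop on an object; the grip force is fixed at half the most. Time passes only in rows, so rows that repeat a pose let the fingers close. It gives the time, the measured TCP pose, the force, the opening and the grip force at its end, in the units of the state.
- sensors.get_obs(): the state, without advancing time (a new reading comes with each control period).
- viewer.snapshot(name): name is "scene" or "side" or "wrist"; returns the picture (400x640x3 uint8, red, green, blue); there is no depth.
- viewer.camera_params(name): a dict with "fx", "fy", "cx", "cy" (pixels), "extrinsics" (4x4, takes a point from world to camera coordinates). Camera axes: x right, y up, looking along -z (the intrinsics and any distortion apply to the point x, -y, -z); pixel columns grow to the right and rows downward; lengths in m; the calibration is good to about 2 mm. A picture is of the moment at which its call begins: read the wrist's pose just before it. camera_params takes no time and is no camera call; for the wrist camera it gives the pose at the moment of the call.
- workorder.close_job(): hands the job in; it is judged then, once.
The state is a dict: "clock": time; "joint_pos": joint angles; "qvel": joint speeds; "tau": joint torques, N m; "tool_pos": TCP position; "orientation": TCP orientation; "force": force on the tool from outside, world axes, zero at the start; "moment": the same for the moment, N m; "opening": finger opening in m; "gripper_force": force on a finger pad.
Only numpy, scipy, OpenCV 4.12 (cv2) and the standard library are available. Lean on these libraries where they do the work, as an engineer would, in place of code of your own. Each camera call takes 0.05 s, during which the arm holds its last target. There are 200 camera calls.

## Working session

There is one attempt and no reset: what is moved stays moved. The work goes in short steps, Python scripts to look and compute and a shell command to move; the robot and the scene stay as the last step left them, time stands still between calls to the robot, and variables do not carry over. Pictures are saved under pics/ and viewed, at most 10 in all, crops included, and the job is handed in when it is done.

```bash
ls; mkdir -p pics; python3 - <<'E'
from plant import sensors, viewer
import cv2, numpy as np
o=sensors.get_obs(); print({k:np.round(v,3).tolist() if not isinstance(v,dict) else v for k,v in o.items()})
for n in ("scene","side"):
    im=viewer.snapshot(n); cv2.imwrite(f"pics/{n}0.png",im[...,::-1])
    p=viewer.camera_params(n); print(n,p)
E
```

```text
pics
{'clock': 0.0, 'joint_pos': [82.053, 20.591, 0.633, -0.021, -70.136, -16.506], 'qvel': [-0.001, 0.03, 0.074, 0.056, -0.024, 0.045], 'tau': [0.001, -58.272, 29.307, 6.998, 0.007, -0.0], 'tool_pos': [0.279, 0.614, 0.188], 'orientation': [179.905, -0.007, -24.459], 'force': [-0.367, 0.164, 0.191], 'moment': [-0.01, 0.045, -0.033], 'gripper_force': 0.0, 'opening': 0.088}
scene {'fx': 407.44486139797584, 'fy': 407.44486139797584, 'cx': 314.0776167591031, 'cy': 201.7817327238989, 'extrinsics': array([[-0.86965612,  0.49317978, -0.02172427,  0.49520169],
       [-0.33915259, -0.56491474,  0.75222793,  0.0537153 ],
       [ 0.35871124,  0.66154747,  0.65854476, -1.59067425],
       [ 0.        ,  0.        ,  0.        ,  1.        ]])}
side {'fx': 401.7973616973237, 'fy': 401.7973616973237, 'cx': 319.16700134856666, 'cy': 199.98663166453633, 'extrinsics': array([[ 0.94192725, -0.33522709, -0.01989608, -0.50376789],
       [ 0.14391028,  0.34941146,  0.92585175, -0.21025019],
       [-0.30341867, -0.87494824,  0.3773628 , -1.16727695],
       [ 0.        ,  0.        ,  0.        ,  1.        ]])}
```

View pics/scene0.png

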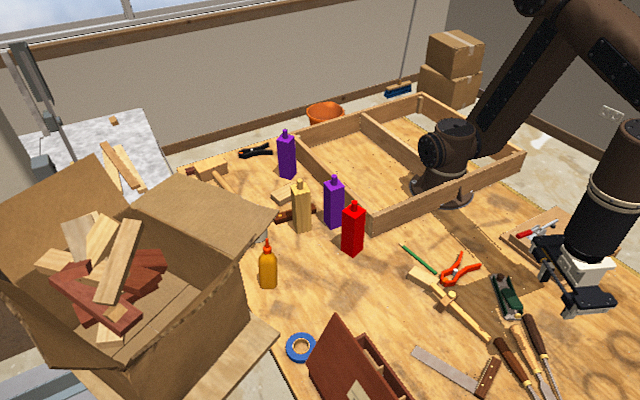

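View pics/side0.png

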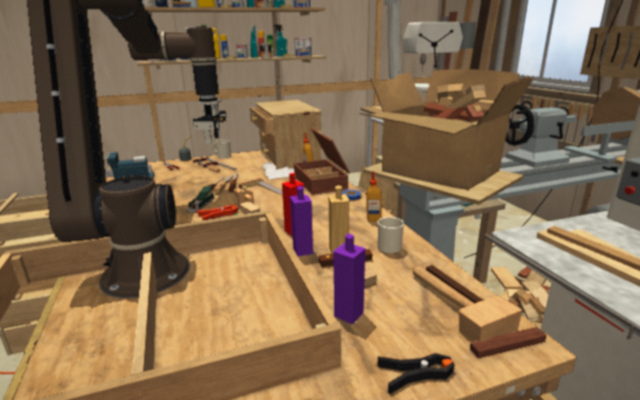

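Candidates for the leg: pale post (scene 302,207 / side 339,220), purple ones (scene 287,157 and 334,203), and red (scene 352,228). The pale one is the leg. I'll check it in one close crop, both views side by side.

```bash
python3 - <<'E'
import cv2, numpy as np
a=cv2.imread("pics/scene0.png")[150:300,230:380]; b=cv2.imread("pics/side0.png")[170:300,280:410]
cv2.imwrite("pics/crop0.png",np.hstack([cv2.resize(a,(400,400),interpolation=2),cv2.resize(b,(400,400),interpolation=2)]))
E
```

```text
(no output)
```

View pics/crop0.png

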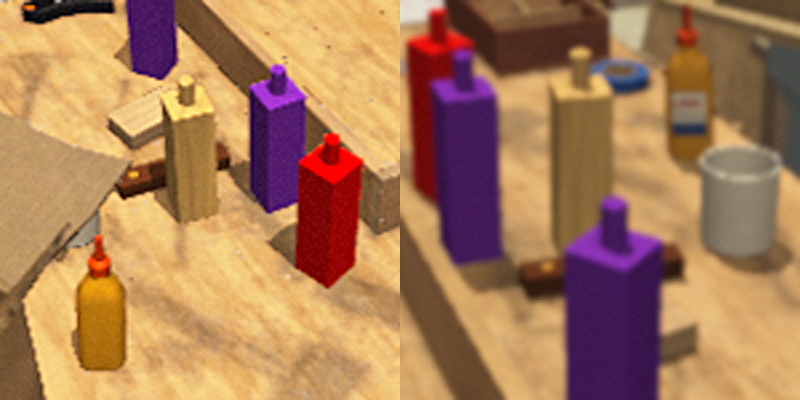

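The crop shows the pale post (scene 300,181 at the tenon top; side 338,186) in front of the dark batten; the sanding block is behind it, the bottle in front-left (scene 268,288), and the mug is hidden in scene (side 390,250). Purple is at scene 334,203 and red at 352,228.

```bash
cat > h.py <<'E'
import numpy as np
from plant import viewer
def ray(n,u,v,P=None):
    P=P or viewer.camera_params(n); E=P["extrinsics"]; R=E[:3,:3]; c=-R.T@E[:3,3]
    d=R.T@np.array([(u-P["cx"])/P["fx"],-(v-P["cy"])/P["fy"],-1.0]); return c,d/np.linalg.norm(d)
def plane(n,u,v,z,P=None):
    c,d=ray(n,u,v,P); return c+d*(z-c[2])/d[2]
def two(a,b):
    (c1,d1),(c2,d2)=ray(*a),ray(*b)
    s=np.linalg.lstsq(np.c_[d1,-d2],c2-c1,rcond=None)[0]; p,q=c1+s[0]*d1,c2+s[1]*d2
    return (p+q)/2,np.linalg.norm(p-q)
def proj(p,P):
    E=P["extrinsics"]; x=E[:3,:3]@p+E[:3,3]; return P["cx"]+P["fx"]*x[0]/-x[2],P["cy"]-P["fy"]*x[1]/-x[2]
E
python3 - <<'E'
from h import *
np.set_printoptions(precision=3,suppress=True)
S=lambda x,y:("scene",230+x*.375,150+y*.375)
D=lambda x,y:("side",280+(x-400)*.325,170+y*.325)
print("tenon",two(S(187,82),D(580,50)),plane(*S(187,80),.215),plane(*D(580,50),.215))
for k,p in dict(nearbot=S(180,222),rbot=S(217,212),lbot=S(165,208),bottle=S(103,366),redbot=S(330,285),purbot=S(268,210),mug=D(738,248),mugR=D(775,235),mugL=D(703,235),pur2=S(155,76),sandN=S(140,146)).items(): print(k,plane(*p,0))
for k,p in dict(top_near=S(181,108),top_r=S(215,100),top_l=S(163,95)).items(): print(k,plane(*p,.18))
for k,p in dict(stL=S(116,176),stLn=S(123,188),stR=S(229,155),sdL=D(520,268),sdLn=D(527,283),sdR=D(683,250)).items(): print(k,plane(*p,.024))
E
```

```text
tenon (array([ 0.57 , -0.082,  0.213]), np.float64(0.0018246940992304955)) [ 0.568 -0.083  0.215] [ 0.569 -0.087  0.215]
nearbot [ 0.597 -0.069  0.   ]
rbot [ 0.546 -0.06   0.   ]
lbot [ 0.602 -0.102  0.   ]
bottle [0.781 0.09  0.   ]
redbot [0.489 0.121 0.   ]
purbot [ 0.487 -0.029  0.   ]
mug [ 0.717 -0.147  0.   ]
mugR [ 0.766 -0.137  0.   ]
mugL [ 0.697 -0.109  0.   ]
pur2 [ 0.485 -0.364  0.   ]
sandN [ 0.576 -0.231  0.   ]
top_near [ 0.581 -0.078  0.18 ]
top_r [ 0.538 -0.07   0.18 ]
top_l [ 0.588 -0.112  0.18 ]
stL [ 0.641 -0.168  0.024]
stLn [ 0.642 -0.142  0.024]
stR [ 0.49  -0.126  0.024]
sdL [ 0.484 -0.142  0.024]
sdLn [ 0.481 -0.17   0.024]
sdR [ 0.644 -0.168  0.024]
```

```bash
cat >> h.py <<'E'
from scipy.spatial.transform import Rotation as Ro
def goto(p,rpy,d=3):
    from plant import sensors
    o=sensors.get_obs(); R=Ro.from_euler("xyz",o["orientation"],degrees=True); T=Ro.from_euler("xyz",rpy,degrees=True)
    print("shift",np.round(R.inv().apply(np.array(p)-o["tool_pos"]),4).tolist(),"turn",np.round((R.inv()*T).as_rotvec(degrees=True),2).tolist())
E
python3 - <<'E'
from h import *
goto([.42,.30,.40],[180,0,0]); goto([.57,0,.42],[180,0,0])
E
```

```text
shift [0.2582, 0.2279, -0.2113] turn [0.08, 0.01, -24.46]
shift [0.5189, 0.4388, -0.2309] turn [0.08, 0.01, -24.46]
```

```bash
python3 -m pendant '[[1,[0.01,0.01,-0.04],[0,0,0]],[1,[0.03,0.03,-0.08],[0,0,-4]],[1,[0.06,0.05,-0.11],[0,0,-8]],[1,[0.09,0.08,-0.13],[0,0,-12]],[1,[0.12,0.11,-0.15],[0,0,-16]],[1,[0.15,0.13,-0.17],[0,0,-20]],[1,[0.18,0.16,-0.19],[0,0,-24]],[1,[0.21,0.185,-0.2],[0,0,-24.5]],[1,[0.24,0.21,-0.21],[0,0,-24.5]],[1,[0.258,0.228,-0.211],[0,0,-24.5]]]'; python3 -c "
from h import *
goto([.57,0,.42],[180,0,0])"
```

```text
clock: 0.93
tool_pos: [0.4175, 0.3055, 0.4004]
orientation: [-179.9, -0.1, 0.1]
force: [1.0, -0.1, 0.4]
opening: 0.0877
gripper_force: 0.0
shift [0.152, 0.3057, -0.0199] turn [-0.07, -0.06, 0.08]
```

```bash
python3 -m pendant '[[1,[0.015,0.03,-0.002],[0,0,0]],[1,[0.03,0.06,-0.004],[0,0,0]],[1,[0.045,0.09,-0.006],[0,0,0]],[1,[0.06,0.125,-0.01],[0,0,0]],[1,[0.08,0.16,-0.01],[0,0,0]],[1,[0.1,0.195,-0.013],[0,0,0]],[1,[0.117,0.23,-0.016],[0,0,0]],[1,[0.135,0.265,-0.018],[0,0,0]],[1,[0.152,0.3,-0.02],[0,0,0]],[1,[0.152,0.3,-0.02],[0,0,0]]]'; python3 - <<'E'
from h import *
import cv2,json
o=__import__("plant").sensors.get_obs()
P=viewer.camera_params("wrist"); im=viewer.snapshot("wrist"); cv2.imwrite("pics/w1.png",im[...,::-1])
P["extrinsics"]=P["extrinsics"].tolist(); json.dump(P,open("w1.json","w")); print(P)
E
```

```text
clock: 1.77
tool_pos: [0.5708, 0.002, 0.4179]
orientation: [179.9, 0.1, -0.2]
force: [-0.4, 1.4, -0.4]
opening: 0.0872
gripper_force: 0.0
{'fx': 287.67172212761545, 'fy': 287.67172212761545, 'cx': 314.41909750594357, 'cy': 201.96713846451144, 'extrinsics': [[-0.004385841935022795, -0.9999860724692536, 0.0029358572918597842, 0.0028834026070623034], [0.9591661414683997, -0.005037077015203622, -0.28279841038408515, -0.4463803206430085], [0.2828092598398141, 0.0015756657831147126, 0.9591748744760765, -0.7718215824828449], [0.0, 0.0, 0.0, 1.0]]}
```

View pics/w1.png

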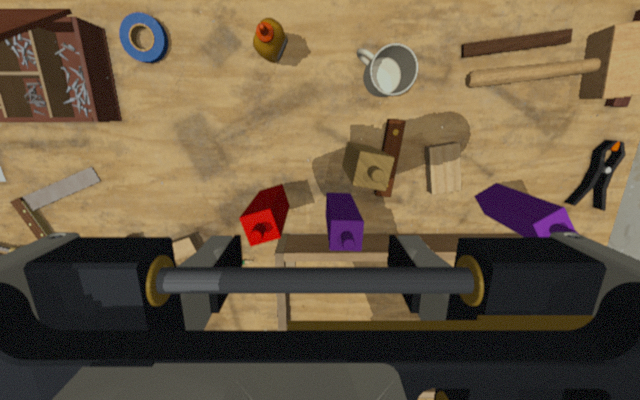

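The wrist view shows the leg (tenon about 375,170) with its face to the dark batten (393,157), the sanding block at 443,167, mug 390,70, bottle 268,38, purple 343,220 and red 265,215. The corridor to the left (+y) is clear. Now an enlarged crop for corner pixels.

```bash
python3 - <<'E'
from h import *
import cv2,json
im=cv2.imread("pics/w1.png"); P=json.load(open("w1.json")); P["extrinsics"]=np.array(P["extrinsics"])
cv2.imwrite("pics/w1c.png",cv2.resize(im[105:205,330:430],(600,600),interpolation=cv2.INTER_CUBIC))
hsv=cv2.cvtColor(im,cv2.COLOR_BGR2HSV); m=((hsv[...,2]<110)&(hsv[...,0]<18)&(hsv[...,1]>90)).astype(np.uint8)
m[:, :372]=0; m[:,412:]=0; m[:112]=0; m[200:]=0
m=cv2.morphologyEx(m,cv2.MORPH_OPEN,np.ones((3,3)))
n,l,s,c=cv2.connectedComponentsWithStats(m); print(s[1:],c[1:])
E
```

```text
[[374 119  31  78 859]] [[392.01862631 150.41676368]]
```

View pics/w1c.png

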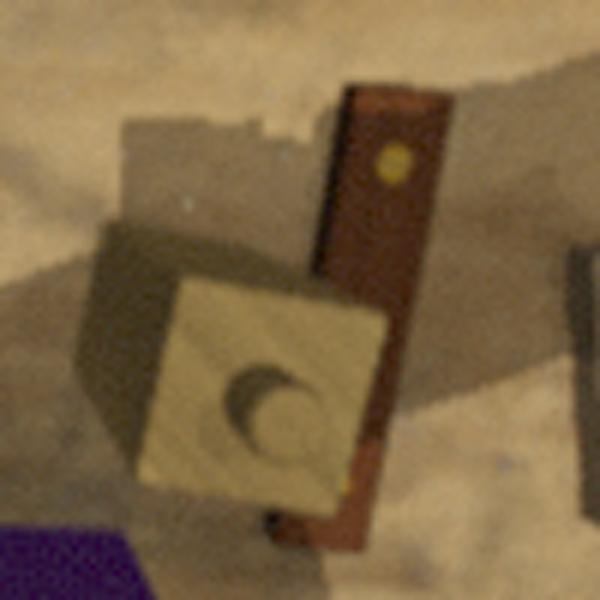

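The crop shows leg top corners (178,282),(388,318),(338,515),(138,478), tenon disc (290,423), and the batten's back edge from (455,97) to (365,550).

```bash
python3 - <<'E'
from h import *
import json
np.set_printoptions(precision=4,suppress=True)
P=json.load(open("w1.json")); P["extrinsics"]=np.array(P["extrinsics"])
f=lambda x,y,z:plane(0,330+x/6,105+y/6,z,P)
c=[f(*q,.18) for q in [(178,282),(388,318),(338,515),(138,478)]]
print(np.array(c),"centre",np.mean(c,0),"tenon",f(290,423,.215))
for i in range(4): d=c[(i+1)%4]-c[i]; print(np.linalg.norm(d),np.degrees(np.arctan2(d[1],d[0])))
b1,b2=f(455,97,.024),f(365,550,.024); d=b1-b2; L=np.hypot(*d[:2]); print(b1,b2,L,np.degrees(np.arctan2(d[1],d[0])))
fr=[f(355,97,.024),f(281,548,.024)]; e=fr[0]-fr[1]; print(fr,np.degrees(np.arctan2(e[1],e[0])))
E
```

```text
[[ 0.5961 -0.0669  0.18  ]
 [ 0.5869 -0.1201  0.18  ]
 [ 0.5359 -0.1109  0.18  ]
 [ 0.546  -0.0586  0.18  ]] centre [ 0.5662 -0.0891  0.18  ] tenon [ 0.5672 -0.089   0.215 ]
0.053905306899211566 -99.84373326638327
0.05176155381266685 169.78439943788808
0.05320252662905341 79.05928098005752
0.05074330697219824 -9.418515921179932
[ 0.638  -0.1805  0.024 ] [ 0.4834 -0.1618  0.024 ] 0.1557862507263705 -6.901173330725802
[array([ 0.6382, -0.1476,  0.024 ]), array([ 0.4843, -0.132 ,  0.024 ])] -5.791962600633198
```

```bash
python3 - <<'E'
from h import *
goto([.567,-.0885,.30],[180,0,-9]); goto([.567,-.0885,.25],[180,0,-9])
E
```

```text
shift [-0.0024, 0.0925, 0.1178] turn [0.06, 0.12, 8.77]
shift [-0.0023, 0.0924, 0.1678] turn [0.06, 0.12, 8.77]
```

```bash
python3 -m pendant '[[0.36,[0,0.02,0.02],[0,0,2]],[0.36,[-0.001,0.045,0.045],[0,0,5]],[0.36,[-0.002,0.07,0.075],[0,0,8.8]],[0.36,[-0.002,0.085,0.1],[0,0,8.8]],[0.36,[-0.002,0.0925,0.12],[0,0,8.8]],[0.36,[-0.002,0.0925,0.14],[0,0,8.8]],[0.36,[-0.002,0.0925,0.158],[0,0,8.8]],[0.36,[-0.002,0.0925,0.168],[0,0,8.8]],[0.36,[-0.002,0.0925,0.168],[0,0,8.8]]]'; python3 - <<'E'
from h import *
import cv2
a=viewer.snapshot("scene")[...,::-1][110:250,230:370]; b=viewer.snapshot("side")[...,::-1][130:250,280:400]; w=viewer.snapshot("wrist")[...,::-1]
t=np.hstack([cv2.resize(x,(400,400),interpolation=2) for x in (a,b)])
cv2.imwrite("pics/c2.png",t)
goto([.567,-.0885,.195],[180,0,-9],4)
E
```

```text
clock: 2.57
tool_pos: [0.5658, -0.0847, 0.2485]
orientation: [180.0, 0.2, -8.7]
force: [-0.7, 0.4, -0.0]
opening: 0.0599
gripper_force: 0.0
shift [-0.0005, 0.0036, 0.0572] turn [-0.0, -0.08, 0.29]
```

View pics/c2.png

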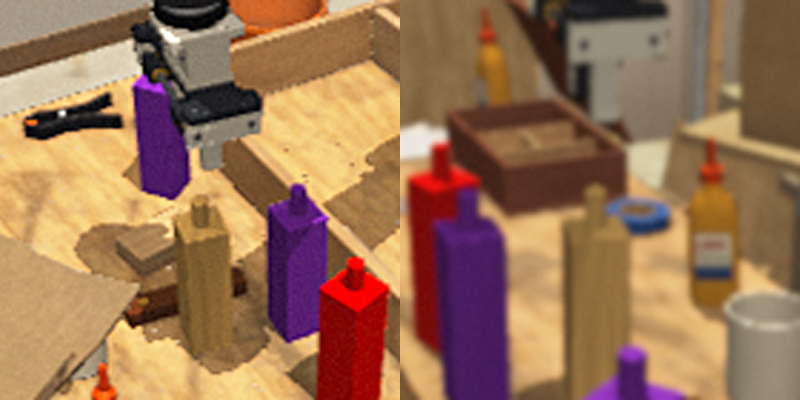

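Scene and side crops show the fingertips hovering above the tenon (scene crop 213,165 over 202,200), aligned and unobstructed. Lowering around the tenon, then narrowing.

```bash
python3 -m pendant '[[0.36,[0,0.003,0.01],[0,0,0]],[0.36,[0,0.003,0.024],[0,0,0]],[0.36,[0,0.003,0.038],[0,0,0]],[0.36,[0,0.003,0.048],[0,0,0]],[0.36,[0,0.003,0.053],[0,0,0]],[0.36,[0,0.003,0.053],[0,0,0]],[0,[0,0.003,0.053],[0,0,0]],[-0.2,[0,0.003,0.053],[0,0,0]],[-0.3,[0,0.003,0.053],[0,0,0]],[-0.3,[0,0.003,0.053],[0,0,0]]]'; python3 - <<'E'
from h import *
import cv2
a=viewer.snapshot("scene")[...,::-1][130:250,250:370]; b=viewer.snapshot("side")[...,::-1][130:250,280:400]
cv2.imwrite("pics/c3.png",np.hstack([cv2.resize(x,(400,400),interpolation=2) for x in (a,b)]))
E
```

```text
clock: 3.55
tool_pos: [0.5672, -0.0883, 0.1986]
orientation: [-180.0, -0.1, -8.7]
force: [-1.3, 0.5, 0.2]
opening: 0.0388
gripper_force: 0.0
```

View pics/c3.png

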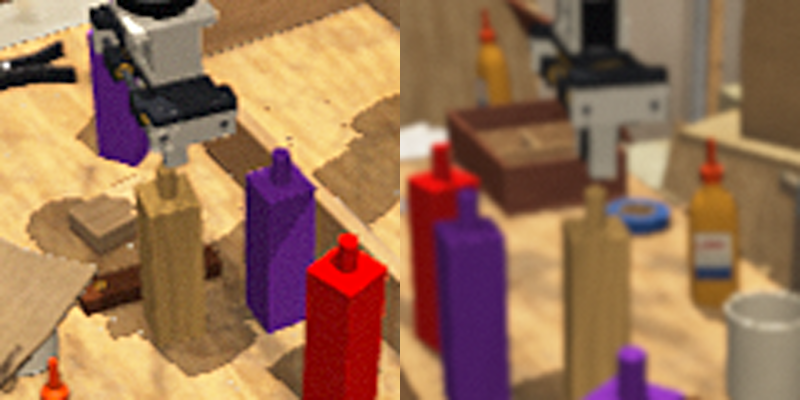

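The crop shows fingertips (scene crop 175,165; side crop 600,178) apparently still above the tenon top (167,172 / 597,187), not around it. Checking projections and a fresh picture.

```bash
python3 - <<'E'
from h import *
import cv2
from plant import sensors
o=sensors.get_obs(); print(o["clock"],o["tool_pos"],o["opening"])
p=np.array(o["tool_pos"]); n=np.array([.156,.988,0])
out=[]
for k,(y,x) in dict(scene=(130,250),side=(130,280)).items():
    P=viewer.camera_params(k); im=viewer.snapshot(k)[...,::-1][y:y+120,x:x+120]
    im=cv2.resize(im,(400,400),interpolation=2)
    for q,c in ((p,(0,255,0)),(p+.02*n,(255,0,0)),(p-.02*n,(255,255,0)),(np.array([.567,-.0885,.215]),(0,0,255))):
        u,v=proj(q,P); cv2.circle(im,(int((u-x)*400/120),int((v-y)*400/120)),3,c,-1)
    out.append(im)
cv2.imwrite("pics/c4.png",np.hstack(out))
E
```

```text
3.65 [ 0.56704573 -0.08830134  0.19838178] 0.032848009176354505
```

View pics/c4.png

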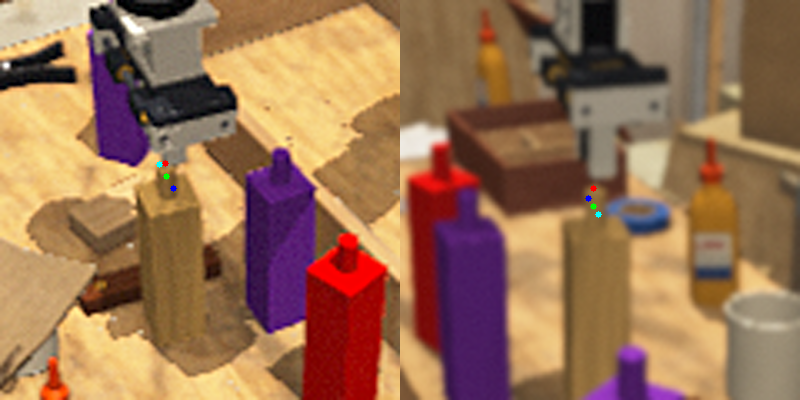

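Rendered fingertips look about 30 mm higher than the projected TCP (green dot, scene crop 166,176). I'll check numerically by differencing against the initial images and by projection in the wrist view.

```bash
python3 - <<'E'
from h import *
import cv2,json
P=json.load(open("w1.json")); P["extrinsics"]=np.array(P["extrinsics"])
E=P["extrinsics"]; print("cam",-E[:3,:3].T@E[:3,3])
for dy in (-.044,.044): 
  for dz in (0,.03,.066): print(dy,dz,np.round(proj(np.array([.5708,.002+dy,.4179+dz]),P)))
for n,(r0,r1,c0,c1) in dict(scene=(168,200,286,320),side=(172,206,326,354)).items():
    im=viewer.snapshot(n)[...,::-1].astype(int); old=cv2.imread(f"pics/{n}0.png").astype(int)
    cv2.imwrite(f"pics/{n}1.png",im)
    sat=im.max(2)-im.min(2)
    print(n)
    for r in range(r0,r1,2): print(r,"".join("#" if sat[r,c]<30 else ("+" if abs(im[r,c]-old[r,c]).sum()>60 else ".") for c in range(c0,c1)))
E
```

```text
cam [0.64644383 0.00185104 0.61406776]
-0.044 0 [374. 225.]
-0.044 0.03 [384. 242.]
-0.044 0.066 [401. 272.]
0.044 0 [253. 226.]
0.044 0.03 [244. 243.]
0.044 0.066 [227. 273.]
scene
168 .......#########+++##++++##++#####
170 .......+##+++##++###+++#######++++
172 ........+##+#####+######+...++....
174 ........+#####+++##+..............
176 ............+######+..............
178 ............++####+...............
180 ...........+++++++................
182 ............+++..+++..............
184 ........++++..+.+++++.............
186 ....++++++......++++++............
188 .....++++++.....+++++++...........
190 +++...++++++++++++++++++..........
192 +++++..+++++++++++++++++..........
194 +++++...++++++++....++.+..........
196 ++++.......+..+.++.....+..........
198 +.++......+.+..+++.+..++..........
side
172 .......##########++.........
174 .......###########++........
176 ........##########++........
178 .........#########++........
180 ..........+#######++........
182 ..........++##+++++.........
184 ................+...........
186 .........+++++++............
188 .........++++++.............
190 .................##..#######
192 ...............##...#.......
194 ................############
196 ...+++++++.....+++++##......
198 ...++++++++.....++++++#.....
200 ....+++++++++++++++++++.....
202 .....++++...................
204 ............................[ WARN:0@0.788] global loadsave.cpp:1063 imwrite_ Unsupported depth image for selected encoder is fallbacked to CV_8U.
```

```bash
python3 - <<'E'
from h import *
from plant import ctrl
print([a for a in dir(ctrl) if a[0]!='_'],getattr(ctrl,'hold_point_z',None))
p=np.array([.567,-.0883,.1984]); n=np.array([.156,.988,0])
for k,s in (("side",-1),("scene",1)):
    P=viewer.camera_params(k)
    for dz in (0,.01,.02,.03,.04):
        print(k,dz,[np.round(proj(p+s*o*n+[0,0,dz],P),1).tolist() for o in (.016,.027,.037)])
E
```

```text
['PlanningError', 'hold_point_z'] 0.0188
side 0 [[339.4, 193.7], [340.2, 195.1], [341.0, 196.3]]
side 0.01 [[339.3, 190.5], [340.2, 191.8], [341.0, 193.1]]
side 0.02 [[339.3, 187.3], [340.2, 188.6], [341.0, 189.8]]
side 0.03 [[339.3, 184.0], [340.2, 185.3], [341.0, 186.5]]
side 0.04 [[339.3, 180.8], [340.2, 182.0], [341.0, 183.2]]
scene 0 [[301.5, 185.9], [302.7, 187.9], [303.7, 189.8]]
scene 0.01 [[301.4, 183.5], [302.6, 185.5], [303.6, 187.3]]
scene 0.02 [[301.3, 181.0], [302.4, 183.0], [303.5, 184.9]]
scene 0.03 [[301.1, 178.5], [302.3, 180.5], [303.4, 182.4]]
scene 0.04 [[301.0, 176.0], [302.2, 178.0], [303.2, 179.8]]
```

Three views put the visible tips about 35 mm above the reported TCP. Harmless test: a small sideways nudge toward +n (the leg only rocks if the fingers really straddle the tenon), with wrist pictures before and after.

```bash
python3 - <<'E'
from h import *
import cv2
cv2.imwrite("pics/w2a.png",viewer.snapshot("wrist")[...,::-1])
E
python3 -m pendant '[[-0.3,[0,-0.003,0],[0,0,0]],[-0.3,[0,-0.006,0],[0,0,0]],[-0.3,[0,-0.009,0],[0,0,0]],[-0.3,[0,-0.012,0],[0,0,0]],[-0.3,[0,-0.014,0],[0,0,0]],[-0.3,[0,-0.014,0],[0,0,0]],[-0.3,[0,-0.014,0],[0,0,0]]]'
python3 - <<'E'
from h import *
import cv2
b=viewer.snapshot("wrist")[...,::-1]; cv2.imwrite("pics/w2b.png",b)
a=cv2.imread("pics/w2a.png")
cv2.imwrite("pics/w2.png",cv2.resize(np.hstack([a[80:340,190:450],b[80:340,190:450]]),(800,400)))
E
```

```text
clock: 4.48
tool_pos: [0.569, -0.0743, 0.198]
orientation: [180.0, 0.0, -8.7]
force: [-0.3, 0.5, 0.5]
opening: 0.031
gripper_force: 0.0
```

View pics/w2.png

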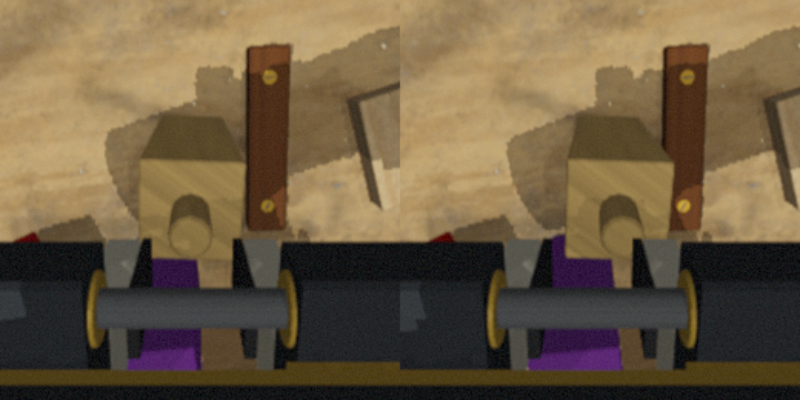

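The wrist pictures show the leg unmoved (tenon composite 190,235 → 222,235, consistent with camera motion alone), with finger gap 150–235 px at a closer range than the tenon: the real tips are about 37 mm above the reported TCP. I'll go back to centre and lower accordingly, watching force.

```bash
python3 -m pendant '[[0.3,[0,0.005,0],[0,0,0]],[0.3,[0,0.01,0],[0,0,0]],[0.3,[0,0.0143,0],[0,0,0]],[0.3,[0,0.0143,0],[0,0,0]],[0.3,[0,0.0143,0.005],[0,0,0]],[0.3,[0,0.0143,0.01],[0,0,0]],[0.3,[0,0.0143,0.015],[0,0,0]],[0.3,[0,0.0143,0.02],[0,0,0]],[0.3,[0,0.0143,0.02],[0,0,0]]]'
python3 -m pendant '[[0.3,[0,0,0.003],[0,0,0]],[0.3,[0,0,0.006],[0,0,0]],[0.3,[0,0,0.009],[0,0,0]],[0.3,[0,0,0.012],[0,0,0]],[0.3,[0,0,0.015],[0,0,0]],[0.3,[0,0,0.015],[0,0,0]]]'
python3 - <<'E'
from h import *
import cv2
for n,(r0,r1,c0,c1) in dict(scene=(172,206,286,320),side=(176,214,326,356)).items():
    im=viewer.snapshot(n)[...,::-1].astype(int)
    sat=im.max(2)-im.min(2); print(n)
    for r in range(r0,r1,2): print(r,"".join("#" if sat[r,c]<35 else "." for c in range(c0,c1)))
E
```

```text
clock: 5.28
tool_pos: [0.566, -0.0885, 0.1763]
orientation: [180.0, 0.1, -8.8]
force: [-0.5, -0.6, -0.9]
opening: 0.057
gripper_force: 0.0
clock: 5.78
tool_pos: [0.5664, -0.0886, 0.1622]
orientation: [180.0, 0.1, -8.8]
force: [-0.7, -0.3, -0.5]
opening: 0.0571
gripper_force: 0.0
scene
172 .....#############################
174 .....#############################
176 ......##..########################
178 ........########.#################
180 ..........########.###########....
182 ..........############............
184 ..........###..######.............
186 ...............######.............
188 ..............########............
190 ................#.................
192 ..................................
194 ..................................
196 ..................................
198 ..................................
200 ..................................
202 ..................................
204 ..................................
side
176 .....#########################
178 ......########################
180 .....###############..........
182 .....##############...........
184 .....###############..........
186 ......###...########..........
188 ............########..........
190 ............##################
192 ............########.........#
194 ............##################
196 ....................##........
198 ......................#.......
200 ........................###...
202 ..............................
204 ..............................
206 ..............................
208 ..............................
210 ..............................
212 ..............................
```

Measured from both views, the tips are now at z≈0.200 (TCP reads 0.162), so the tip offset is ≈38 mm. Plan the tipping arc about the leg's far bottom edge.

```bash
cat > plan.py <<'E'
import numpy as np
e=.038; w=.027
def tcp(th,al,s,g0=0):
    """tip centre at leg coords (lateral g0 towards B, s along axis); returns n,z of TCP rel. pivot"""
    t,a=np.radians(th),np.radians(al)
    lat=np.array([np.cos(t),-np.sin(t)]); ax=np.array([np.sin(t),np.cos(t)])
    tip=(g0-w)*lat+s*ax
    return tip-e*np.array([np.sin(a),np.cos(a)])
def rows(poses,start):
    """poses,start: (n,z,alpha); prints shift y,z and turn x in start tool axes"""
    a=np.radians(start[2]); y=-np.array([np.cos(a),-np.sin(a)]); z=-np.array([np.sin(a),np.cos(a)])
    for p in poses:
        d=np.array(p[:2])-start[:2]; print(np.round([d@y,d@z,-(p[2]-start[2])],4).tolist())
E
python3 -m pendant '[[0.3,[0,0,0.003],[0,0,0]],[0.3,[0,0,0.006],[0,0,0]],[0.1,[0,0,0.006],[0,0,0]],[-0.1,[0,0,0.006],[0,0,0]],[-0.3,[0,0,0.006],[0,0,0]],[-0.34,[0,0,0.006],[0,0,0]],[-0.34,[0,0,0.006],[0,0,0]],[-0.34,[0,0,0.006],[0,0,0]]]'
python3 - <<'E'
from plan import *
f=lambda th:(*tcp(th,th,.194),th)
for k in (0,15,30): print(k); rows([f(k+1.5*i) for i in range(1,11)],f(k))
E
```

```text
clock: 6.55
tool_pos: [0.5668, -0.0886, 0.1571]
orientation: [-180.0, -0.0, -8.8]
force: [0.5, 0.2, 0.4]
opening: 0.0295
gripper_force: 0.0
0
[-0.0041, -0.0007, -1.5]
[-0.0082, -0.0012, -3.0]
[-0.0123, -0.0016, -4.5]
[-0.0165, -0.002, -6.0]
[-0.0206, -0.0022, -7.5]
[-0.0247, -0.0023, -9.0]
[-0.0289, -0.0023, -10.5]
[-0.033, -0.0022, -12.0]
[-0.0372, -0.002, -13.5]
[-0.0413, -0.0017, -15.0]
15
[-0.0041, -0.0007, -1.5]
[-0.0082, -0.0012, -3.0]
[-0.0123, -0.0016, -4.5]
[-0.0165, -0.002, -6.0]
[-0.0206, -0.0022, -7.5]
[-0.0247, -0.0023, -9.0]
[-0.0289, -0.0023, -10.5]
[-0.033, -0.0022, -12.0]
[-0.0372, -0.002, -13.5]
[-0.0413, -0.0017, -15.0]
30
[-0.0041, -0.0007, -1.5]
[-0.0082, -0.0012, -3.0]
[-0.0123, -0.0016, -4.5]
[-0.0165, -0.002, -6.0]
[-0.0206, -0.0022, -7.5]
[-0.0247, -0.0023, -9.0]
[-0.0289, -0.0023, -10.5]
[-0.033, -0.0022, -12.0]
[-0.0372, -0.002, -13.5]
[-0.0413, -0.0017, -15.0]
```

```bash
cat > wr.py <<'E'
from h import *
import cv2,sys
# position of the tenon patch in the wrist image by template from a reference
im=viewer.snapshot("wrist")[...,::-1].copy(); cv2.imwrite(f"pics/wr{sys.argv[1]}.png",im)
ref=cv2.imread("pics/wr0.png"); t=ref[175:235,270:350] 
r=cv2.matchTemplate(im,t,cv2.TM_CCOEFF_NORMED); _,m,_,l=cv2.minMaxLoc(r); print("leg patch shift",l[0]-270,l[1]-175,round(m,3))
E
python3 wr.py 0
python3 -m pendant '[[-0.34,[0,-0.004,-0.0007],[-1.5,0,0]],[-0.34,[0,-0.008,-0.0012],[-3,0,0]],[-0.34,[0,-0.0123,-0.0016],[-4.5,0,0]],[-0.34,[0,-0.0165,-0.002],[-6,0,0]],[-0.34,[0,-0.0206,-0.0022],[-7.5,0,0]],[-0.34,[0,-0.0247,-0.0023],[-9,0,0]],[-0.34,[0,-0.0247,-0.0023],[-9,0,0]],[-0.34,[0,-0.0247,-0.0023],[-9,0,0]]]'
python3 wr.py 1
```

```text
leg patch shift 0 0 1.0
clock: 7.27
tool_pos: [0.5704, -0.0637, 0.159]
orientation: [171.0, 0.0, -8.7]
force: [-1.3, -0.5, 0.5]
opening: 0.029
gripper_force: 0.1
leg patch shift 7 -2 0.943
```

The leg follows (7 px lag = slack taken up against the pushing finger). Continue through the balance point.

```bash
python3 -m pendant '[[-0.34,[0,-0.004,-0.0007],[-1.5,0,0]],[-0.34,[0,-0.008,-0.0012],[-3,0,0]],[-0.34,[0,-0.0123,-0.0016],[-4.5,0,0]],[-0.34,[0,-0.0165,-0.002],[-6,0,0]],[-0.34,[0,-0.0206,-0.0022],[-7.5,0,0]],[-0.34,[0,-0.0247,-0.0023],[-9,0,0]],[-0.34,[0,-0.0289,-0.0023],[-10.5,0,0]],[-0.34,[0,-0.033,-0.0022],[-12,0,0]],[-0.34,[0,-0.0372,-0.002],[-13.5,0,0]],[-0.34,[0,-0.0413,-0.0017],[-15,0,0]]]'; python3 wr.py 2
```

```text
clock: 8.15
tool_pos: [0.5769, -0.0239, 0.1546]
orientation: [156.0, -0.0, -8.8]
force: [0.4, 0.0, 0.0]
opening: 0.029
gripper_force: 0.1
leg patch shift -4 -3 0.951
```

```bash
python3 -m pendant '[[-0.34,[0,-0.004,-0.0007],[-1.5,0,0]],[-0.34,[0,-0.008,-0.0012],[-3,0,0]],[-0.34,[0,-0.0123,-0.0016],[-4.5,0,0]],[-0.34,[0,-0.0165,-0.002],[-6,0,0]],[-0.34,[0,-0.0165,-0.002],[-6,0,0]],[-0.34,[0,-0.0165,-0.002],[-6,0,0]]]'; python3 wr.py 3
```

```text
clock: 8.7
tool_pos: [0.5792, -0.0073, 0.1489]
orientation: [149.9, 0.1, -8.7]
force: [0.3, 0.2, -0.2]
opening: 0.0286
gripper_force: 0.2
leg patch shift -4 -4 0.95
```

```bash
python3 -m pendant '[[-0.34,[0,-0.004,-0.0007],[-1.5,0,0]],[-0.34,[0,-0.008,-0.0012],[-3,0,0]],[-0.34,[0,-0.0123,-0.0016],[-4.5,0,0]],[-0.34,[0,-0.0165,-0.002],[-6,0,0]],[-0.34,[0,-0.0206,-0.0022],[-7.5,0,0]],[-0.34,[0,-0.0247,-0.0023],[-9,0,0]],[-0.34,[0,-0.0289,-0.0023],[-10.5,0,0]],[-0.34,[0,-0.033,-0.0022],[-12,0,0]],[-0.34,[0,-0.0372,-0.002],[-13.5,0,0]],[-0.34,[0,-0.0413,-0.0017],[-15,0,0]]]'; python3 wr.py 4
```

```text
clock: 9.58
tool_pos: [0.5849, 0.0287, 0.1301]
orientation: [134.8, -0.0, -8.7]
force: [1.6, 1.2, -0.6]
opening: 0.0288
gripper_force: 0.4
leg patch shift -4 -5 0.945
```

```bash
python3 -m pendant '[[-0.27,[0,0.001,0],[0,0,0]],[-0.2,[0,0.0025,0],[0,0,0]],[-0.13,[0,0.004,0],[0,0,0]],[-0.06,[0,0.0055,0],[0,0,0]],[0.01,[0,0.007,0],[0,0,0]],[0.08,[0,0.0085,0],[0,0,0]],[0.15,[0,0.01,0],[0,0,0]],[0.22,[0,0.0115,0],[0,0,0]],[0.29,[0,0.013,0],[0,0,0]],[0.36,[0,0.0145,0],[0,0,0]]]'; python3 wr.py 5
```

```text
clock: 10.47
tool_pos: [0.5832, 0.018, 0.1409]
orientation: [135.0, -0.0, -8.8]
force: [-0.8, -0.1, -1.5]
opening: 0.0575
gripper_force: 0.5
leg patch shift -27 -5 0.86
```

```bash
python3 - <<'E'
from plan import *
u=np.array([1,1])/2**.5
def Q(th):
    t=np.radians(th); lat=np.array([np.cos(t),-np.sin(t)]); ax=np.array([np.sin(t),np.cos(t)])
    tt=.021-.012*(th-45)/42
    return (*((-.017)*lat+.215*ax-tt*u),45)
for k,n in ((45,10),(60,10),(75,8)): print(k,Q(k)); rows([Q(k+1.5*i) for i in range(1,n+1)],Q(k))
E
```

```text
45 (np.float64(0.12515790027001888), np.float64(0.14919953083036155), 45)
[-0.0056, -0.0008, 0.0]
[-0.0113, -0.0015, 0.0]
[-0.0169, -0.002, 0.0]
[-0.0226, -0.0023, 0.0]
[-0.0282, -0.0025, 0.0]
[-0.0338, -0.0026, 0.0]
[-0.0395, -0.0025, 0.0]
[-0.0451, -0.0023, 0.0]
[-0.0507, -0.0019, 0.0]
[-0.0562, -0.0014, 0.0]
60 (np.float64(0.16587667704239342), np.float64(0.11040364709307462), 45)
[-0.0055, 0.0007, 0.0]
[-0.011, 0.0015, 0.0]
[-0.0165, 0.0024, 0.0]
[-0.022, 0.0035, 0.0]
[-0.0273, 0.0048, 0.0]
[-0.0327, 0.0062, 0.0]
[-0.038, 0.0077, 0.0]
[-0.0432, 0.0094, 0.0]
[-0.0484, 0.0112, 0.0]
[-0.0536, 0.0131, 0.0]
75 (np.float64(0.19448580174780258), np.float64(0.06327850660635188), 45)
[-0.0051, 0.0021, 0.0]
[-0.0101, 0.0043, 0.0]
[-0.015, 0.0066, 0.0]
[-0.0198, 0.0091, 0.0]
[-0.0246, 0.0116, 0.0]
[-0.0293, 0.0143, 0.0]
[-0.0339, 0.0172, 0.0]
[-0.0385, 0.0201, 0.0]
```

```bash
python3 -m pendant '[[0.36,[0,-0.0056,-0.0008],[0,0,0]],[0.36,[0,-0.0113,-0.0015],[0,0,0]],[0.36,[0,-0.017,-0.002],[0,0,0]],[0.36,[0,-0.0226,-0.0023],[0,0,0]],[0.36,[0,-0.028,-0.0025],[0,0,0]],[0.36,[0,-0.034,-0.0026],[0,0,0]],[0.36,[0,-0.0395,-0.0025],[0,0,0]],[0.36,[0,-0.045,-0.0023],[0,0,0]],[0.36,[0,-0.0507,-0.0019],[0,0,0]],[0.36,[0,-0.0562,-0.0014],[0,0,0]]]'; python3 wr.py 6
python3 - <<'E'
from h import *
import cv2
a=viewer.snapshot("scene")[...,::-1][130:280,220:370]; b=viewer.snapshot("side")[...,::-1][150:300,270:420]
cv2.imwrite("pics/c5.png",np.hstack([cv2.resize(x,(400,400),interpolation=2) for x in (a,b)]))
E
```

```text
clock: 11.35
tool_pos: [0.5895, 0.0588, 0.1014]
orientation: [135.0, 0.0, -8.8]
force: [-0.0, -0.8, -0.6]
opening: 0.0599
gripper_force: 0.6
leg patch shift 28 164 0.782
```

Pad force 0.6 N shows the leg still resting on the lower finger; continue down.

```bash
python3 -m pendant '[[0.36,[0,-0.0055,0.0007],[0,0,0]],[0.36,[0,-0.011,0.0015],[0,0,0]],[0.36,[0,-0.0165,0.0024],[0,0,0]],[0.36,[0,-0.022,0.0035],[0,0,0]],[0.36,[0,-0.0273,0.0048],[0,0,0]],[0.36,[0,-0.0273,0.0048],[0,0,0]]]'; python3 -m pendant '[[0.36,[0,-0.0054,0.0014],[0,0,0]],[0.36,[0,-0.0107,0.003],[0,0,0]],[0.36,[0,-0.016,0.0046],[0,0,0]],[0.36,[0,-0.021,0.0064],[0,0,0]],[0.36,[0,-0.0263,0.0083],[0,0,0]],[0.36,[0,-0.0263,0.0083],[0,0,0]]]'; python3 - <<'E'
from h import *
import cv2
a=viewer.snapshot("scene")[...,::-1][130:280,220:370]; b=viewer.snapshot("side")[...,::-1][150:300,270:420]
cv2.imwrite("pics/c6.png",np.hstack([cv2.resize(x,(400,400),interpolation=2) for x in (a,b)]))
E
```

```text
clock: 12.0
tool_pos: [0.5918, 0.0746, 0.0781]
orientation: [135.0, 0.0, -8.7]
force: [0.6, 0.7, -1.3]
opening: 0.0597
gripper_force: 0.8
clock: 12.5
tool_pos: [0.5936, 0.087, 0.0535]
orientation: [135.0, 0.0, -8.7]
force: [-0.5, 1.1, -2.0]
opening: 0.0593
gripper_force: 0.9
```

```bash
python3 -m pendant '[[0.36,[0,-0.005,0.0021],[0,0,0]],[0.36,[0,-0.01,0.0043],[0,0,0]],[0.36,[0,-0.015,0.0066],[0,0,0]],[0.36,[0,-0.0198,0.0091],[0,0,0]],[0.36,[0,-0.0198,0.0091],[0,0,0]]]'; python3 -m pendant '[[0.36,[0,-0.0047,0.0025],[0,0,0]],[0.36,[0,-0.0094,0.0051],[0,0,0]],[0.36,[0,-0.012,0.0065],[0,0,0]],[0.36,[0,-0.012,0.0065],[0,0,0]]]'; python3 - <<'E'
from h import *
import cv2
a=viewer.snapshot("scene")[...,::-1]; b=viewer.snapshot("side")[...,::-1]
cv2.imwrite("pics/sc7.png",a);cv2.imwrite("pics/sd7.png",b)
cv2.imwrite("pics/c7.png",np.hstack([cv2.resize(x,(400,400),interpolation=2) for x in (a[150:300,220:370],b[150:300,270:420])]))
E
```

```text
clock: 13.02
tool_pos: [0.5947, 0.0943, 0.033]
orientation: [135.0, 0.1, -8.7]
force: [-0.2, 1.8, -1.2]
opening: 0.0593
gripper_force: 1.0
clock: 13.35
tool_pos: [0.5953, 0.098, 0.0204]
orientation: [135.0, 0.0, -8.7]
force: [-0.3, 0.4, -2.5]
opening: 0.0601
gripper_force: 0.8
```

View pics/c7.png

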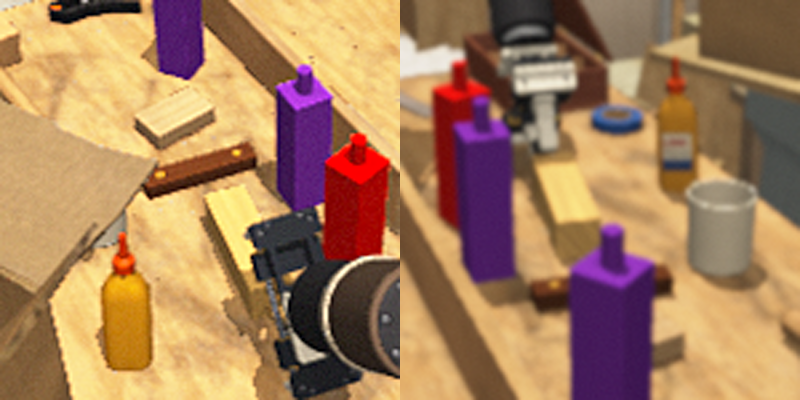

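The picture shows the leg almost flat (scene crop 205–265, 190–300; side crop 540–600, 165–260), foot facing the batten with a gap, and all bystanders in place. Lower a bit more and withdraw the finger outward so the tenon slides down.

```bash
python3 -m pendant '[[0.36,[0,-0.0018,0.0018],[0,0,0]],[0.36,[0,-0.0035,0.0035],[0,0,0]],[0.36,[0,-0.005,0.002],[0,0,0]],[0.36,[0,-0.0065,0.0005],[0,0,0]],[0.36,[0,-0.008,-0.001],[0,0,0]],[0.36,[0,-0.0095,-0.0025],[0,0,0]],[0.36,[0,-0.011,-0.004],[0,0,0]],[0.36,[0,-0.0125,-0.0055],[0,0,0]],[0.36,[0,-0.014,-0.007],[0,0,0]],[0.36,[0,-0.0155,-0.0085],[0,0,0]]]'; python3 -m pendant '[[0.36,[0,-0.0015,-0.0015],[0,0,0]],[0.36,[0,-0.003,-0.003],[0,0,0]],[0.36,[0,-0.005,-0.005],[0,0,0]],[0.36,[0,-0.007,-0.007],[0,0,0]],[0.36,[0,-0.01,-0.01],[0,0,0]],[0.36,[0,-0.014,-0.014],[0,0,0]],[0.36,[0,-0.02,-0.02],[0,0,0]],[0.36,[0,-0.026,-0.026],[0,0,0]],[0.36,[0,-0.032,-0.032],[0,0,0]],[0.36,[0,-0.032,-0.032],[0,0,0]]]'
```

```text
clock: 14.28
tool_pos: [0.5982, 0.115, 0.0164]
orientation: [135.0, -0.0, -8.8]
force: [-1.0, 0.4, -0.5]
opening: 0.0597
gripper_force: 0.0
clock: 15.12
tool_pos: [0.6057, 0.1617, 0.0161]
orientation: [135.0, -0.0, -8.7]
force: [0.3, -1.0, -0.9]
opening: 0.0596
gripper_force: 0.0
```

```bash
python3 -c "
from h import *
goto([.606,.18,.20],[135,0,-8.7]); goto([.606,.14,.33],[180,0,-6.5])"
```

```text
shift [-0.0023, 0.1171, -0.143] turn [-0.04, -0.06, -0.0]
shift [0.0038, 0.237, -0.207] turn [44.95, 0.8, -2.06]
```

```bash
python3 -m pendant '[[0.36,[0,0.015,-0.02],[0,0,0]],[0.3,[0,0.035,-0.045],[0,0,0]],[0,[0,0.055,-0.07],[0,0,0]],[-0.3,[0,0.08,-0.1],[3,0,0]],[-0.6,[0,0.105,-0.125],[9,0,0]],[-1,[0.001,0.13,-0.145],[15,0,0]],[-1,[0.001,0.155,-0.16],[21.5,0.3,-1]],[-1,[0.002,0.18,-0.175],[28,0.5,-1.5]],[-1,[0.003,0.21,-0.19],[35,0.7,-2]],[-1,[0.004,0.237,-0.207],[42,0.8,-2]]]'; python3 -m pendant '[[-1,[0,0,0],[3,0,0]],[-1,[0,0,0],[3,0,0]],[-1,[0,0,0],[3,0,0]]]';  python3 - <<'E'
from h import *
import cv2,json
P=viewer.camera_params("wrist"); im=viewer.snapshot("wrist")[...,::-1].copy(); cv2.imwrite("pics/w8.png",im)
E=P["extrinsics"]; json.dump({**P,"extrinsics":E.tolist()},open("w8.json","w"))
# expected leg (top face z=.054) if it pivoted about its far edge
n=np.array([.156,.988,0]); t=np.array([.988,-.156,0]); pv=np.array([.5707,-.0623,0])
for s,l,z in ((0,-.027,.054),(0,.027,.054),(.18,.027,.054),(.18,-.027,.054),(.215,0,.037)): print(s,l,np.round(proj(pv+n*s+t*l+[0,0,z],P),1))
E
```

```text
clock: 15.95
tool_pos: [0.6054, 0.1379, 0.3334]
orientation: [177.4, -0.1, -6.5]
force: [2.6, -0.9, -0.6]
opening: 0.0092
gripper_force: 0.0
clock: 16.2
tool_pos: [0.6055, 0.1366, 0.3317]
orientation: [-179.9, -0.0, -6.8]
force: [-1.0, -0.2, 0.3]
opening: 0.0
gripper_force: 0.0
0 -0.027 [432.8 187.6]
0 0.027 [437.9 155.5]
0.18 0.027 [328.1 151.3]
0.18 -0.027 [326.5 183.6]
0.215 0 [306.5 165.3]
```

No picture views left, so I measure the rest numerically. Line segments around the expected leg and stop in the wrist view:

```bash
python3 - <<'E'
import cv2,numpy as np
im=cv2.imread("pics/w8.png"); x0,y0=285,120; c=im[y0:225,x0:500]
g=cv2.cvtColor(c,cv2.COLOR_BGR2GRAY)
try:
    L=cv2.createLineSegmentDetector().detect(g)[0][:,0]
    for l in L:
        if np.hypot(l[2]-l[0],l[3]-l[1])>14: print(np.round(l+[x0,y0,x0,y0],1).tolist())
except Exception as ex: print(ex)
for r in range(140,204,4): print(r," ".join(f"{v:3d}" for v in cv2.cvtColor(im,cv2.COLOR_BGR2GRAY)[r,296:480:6]))
E
```

```text
[459.3, 205.8, 472.1, 120.7]
[328.6, 150.6, 327.1, 178.1]
[497.4, 123.0, 482.5, 208.0]
[436.8, 155.0, 328.1, 148.4]
[402.9, 211.5, 418.5, 209.0]
[354.2, 208.8, 360.9, 223.6]
[327.3, 218.0, 354.8, 206.6]
[329.4, 144.6, 421.9, 150.9]
[431.3, 208.8, 451.3, 223.9]
[480.6, 209.4, 465.6, 209.6]
[310.3, 192.0, 326.5, 181.3]
[429.5, 203.9, 446.9, 202.1]
[325.6, 158.3, 306.9, 157.6]
[321.5, 216.3, 310.3, 200.0]
[433.2, 174.5, 418.9, 183.2]
[475.6, 140.6, 472.8, 155.8]
[472.8, 156.6, 465.1, 206.8]
[307.0, 164.3, 323.2, 166.0]
[338.1, 180.2, 401.8, 184.1]
[494.3, 215.0, 465.6, 215.4]
140 150 130 137 133 136 140 136 152 106 107 107 110 112 108 108 102  91  90  90 103 112 112 113 110 115 117 114 115 112  39  36
144 132 139 137 129 142 138 134 130 109 110 108 108 109 108 113 102  94  99  93  90 100 111 116 111 118 118 117 116 111  23  62
148 144 145 146 140 137 141  92  74  72  73  74  81  88 101  98 104 104 106  99  95  96  88 103 107 109 110 106 109 107  17  76
152 146 149 125 118 146 129 147 135 133 129 126 129 125 125 112 103 101  87  73  76  73  74  79  87  94  96 111 131 152  30  73
156 145 
[... 827 characters left out ...]
 129 129 129 130 126 130 177 164 162 149 134 145  53  68  76
184 144 149 164 169 168 120 119 117 107 106 104 117 117 103 105 116 110 120 122 130 130 180 179 149 152 152 136 149  25  65  68
188 142 151 168 167 106 113 112 112 113 107 107 110 105 103 100 104 106  98 148 152 155 138 146 148 165 150 149 146  28  75  73
192 156 156 150 108 103 102 107 109 107 104 106 103 106 105 107 106 116 128 150 150 159 135 151 153 149 157 149 139  27  78  70
196 148 148 150 109  94 107 104 104 101 106  98 101 109 108 104 105  98 140 158 155 151 146 159 150 148 151 147 148  35  76 153
200 143 154 153  94 103 114 110 106 101 119  92  91 101  99  99  99  97 151 140 130 134 145 140 137 150 145 151 138  30  77 130
```

```bash
python3 - <<'E'
from h import *
import json
np.set_printoptions(precision=4,suppress=True)
P=json.load(open("w8.json")); P["extrinsics"]=np.array(P["extrinsics"])
def seg(l,z,k):
    a,b=plane(0,l[0],l[1],z,P),plane(0,l[2],l[3],z,P); d=b-a; print(k,a,b,np.degrees(np.arctan2(d[1],d[0])))
seg([436.8,155,328.1,148.4],.054,"leg +x edge"); seg([401.8,184.1,338.1,180.2],.054,"leg -x edge"); seg([327.1,178.1,328.6,150.6],.054,"shoulder")
seg([306.9,157.6,307,164.3],.027,"tenon end")
seg([459.3,205.8,472.1,120.7],0,"stop base"); seg([465.1,206.8,475.6,140.6],.024,"stop top front"); seg([482.5,208,497.4,123],.024,"stop back")
E
```

```text
leg +x edge [ 0.5984 -0.0648  0.054 ] [0.6301 0.1109 0.054 ] 79.76733127851827
leg -x edge [ 0.5563 -0.0062  0.054 ] [0.5757 0.0998 0.054 ] 79.63485267018227
shoulder [0.5814 0.1178 0.054 ] [0.6265 0.1105 0.054 ] -9.167261288739029
tenon end [0.6159 0.1482 0.027 ] [0.6043 0.1495 0.027 ] 173.63289338932393
stop base [ 0.4864 -0.1295  0.    ] [ 0.6424 -0.1486  0.    ] -6.948810215001238
stop top front [ 0.492  -0.1285  0.024 ] [ 0.6101 -0.1431  0.024 ] -7.064972334029818
stop back [ 0.4859 -0.1602  0.024 ] [ 0.6353 -0.1786  0.024 ] -6.993986206361946
```

Leg lies at 79.7°, stop normal at 83.0°, foot ≈79 mm from the stop. Now place closed fingers beyond the tenon end.

```bash
python3 -c "
from h import *
goto([.614,.195,.10],[180,0,-9])"
```

```text
shift [0.0025, -0.0585, 0.2299] turn [0.05, 0.13, 2.29]
```

```bash
python3 -m pendant '[[-1,[0,-0.03,0.02],[0,0,1]],[-1,[0.002,-0.0585,0.04],[0,0,2.2]],[-1,[0.0025,-0.0585,0.08],[0,0,2.2]],[-1,[0.0025,-0.0585,0.115],[0,0,2.2]],[-1,[0.0025,-0.0585,0.15],[0,0,2.2]],[-1,[0.0025,-0.0585,0.185],[0,0,2.2]],[-1,[0.0025,-0.0585,0.215],[0,0,2.2]],[-1,[0.0025,-0.0585,0.23],[0,0,2.2]],[-1,[0.0025,-0.0585,0.23],[0,0,2.2]]]'; python3 -m pendant '[[-1,[0,0,0.03],[0,0,0]],[-1,[0,0,0.055],[0,0,0]],[-1,[0,0,0.08],[0,0,0]],[-1,[0,0,0.095],[0,0,0]],[-1,[0,0,0.105],[0,0,0]],[-1,[0,0,0.112],[0,0,0]],[-1,[0,0,0.117],[0,0,0]],[-1,[0,0,0.117],[0,0,0]]]'
cat > lines.py <<'E'
from h import *
import cv2,sys
P=viewer.camera_params("wrist"); im=viewer.snapshot("wrist")[...,::-1].copy(); cv2.imwrite(f"pics/w{sys.argv[1]}.png",im)
g=cv2.cvtColor(im,cv2.COLOR_BGR2GRAY)[:235]
for l in cv2.createLineSegmentDetector().detect(g)[0][:,0]:
    for z in (.054,.024,.0):
        a,b=plane(0,*l[:2],z,P),plane(0,*l[2:],z,P); d=b-a; L=np.hypot(*d[:2]); an=np.degrees(np.arctan2(d[1],d[0]))%180
        if L>float(sys.argv[2]) and .48<a[0]<.66 and -.2<a[1]<.2 and (65<an<95 or an>165 or an<2): print(z,np.round(l).tolist(),np.round(a[:2],4),np.round(b[:2],4),round(an,1))
E
python3 lines.py 9 .03
```

```text
clock: 17.0
tool_pos: [0.6105, 0.1951, 0.0931]
orientation: [179.5, 0.6, -8.8]
force: [-1.1, 0.6, -0.4]
opening: 0.0003
gripper_force: 0.0
clock: 17.67
tool_pos: [0.6144, 0.1961, -0.0172]
orientation: [180.0, 0.1, -8.8]
force: [0.3, 0.2, -0.7]
opening: 0.0001
gripper_force: 0.0
0.054 [446.0, 194.0, 638.0, 199.0] [0.6472 0.1309] [0.6317 0.0448] 79.8
0.024 [446.0, 194.0, 638.0, 199.0] [0.6371 0.1181] [0.6179 0.0114] 79.8
0.0 [446.0, 194.0, 638.0, 199.0] [0.6291 0.1078] [ 0.6069 -0.0154] 79.8
0.054 [638.0, 226.0, 494.0, 223.0] [0.6179 0.0427] [0.6298 0.1089] 79.8
0.024 [638.0, 226.0, 494.0, 223.0] [0.6008 0.0087] [0.6156 0.0908] 79.8
0.0 [638.0, 226.0, 494.0, 223.0] [ 0.5872 -0.0185] [0.6043 0.0764] 79.8
```

```bash
python3 -m pendant '[[-1,[0,0.006,0],[0,0,0]],[-1,[0,0.012,0],[0,0,0]],[-1,[0,0.018,0],[0,0,0]],[-1,[0,0.023,0],[0,0,0]],[-1,[0,0.028,0],[0,0,0]],[-1,[0,0.033,0],[0,0,0]],[-1,[0,0.038,0],[0,0,0]],[-1,[0,0.043,0],[0,0,0]],[-1,[0,0.048,0],[0,0,0]],[-1,[0,0.053,0],[0,0,0]]]'; python3 lines.py 10 .03
```

```text
clock: 18.55
tool_pos: [0.607, 0.1436, -0.0163]
orientation: [-179.9, 0.0, -8.8]
force: [1.3, 3.5, 2.6]
opening: 0.0007
gripper_force: 2.2
0.054 [397.0, 194.0, 638.0, 199.0] [0.6427 0.0998] [ 0.6234 -0.0085] 79.9
0.024 [397.0, 194.0, 638.0, 199.0] [0.6336 0.0922] [ 0.6097 -0.0419] 79.9
0.0 [397.0, 194.0, 638.0, 199.0] [0.6262 0.0862] [ 0.5987 -0.0686] 79.9
0.054 [638.0, 227.0, 428.0, 222.0] [ 0.6095 -0.0107] [0.6268 0.0864] 79.9
0.024 [638.0, 227.0, 428.0, 222.0] [ 0.5924 -0.0446] [0.6139 0.0756] 79.9
0.0 [638.0, 227.0, 428.0, 222.0] [ 0.5787 -0.0716] [0.6035 0.067 ] 79.9
0.0 [344.0, 231.0, 389.0, 232.0] [0.6058 0.1229] [0.6004 0.0931] 79.8
```

```bash
python3 -m pendant '[[-1,[0,0.005,0],[0,0,0]],[-1,[0,0.01,0],[0,0,0]],[-1,[0,0.015,0],[0,0,0]],[-1,[0,0.02,0],[0,0,0]],[-1,[0,0.025,0],[0,0,0]],[-1,[0,0.03,0],[0,0,0]],[-1,[0,0.034,0],[0,0,0]],[-1,[0,0.038,0],[0,0,0]],[-1,[0,0.04,0],[0,0,0]],[-1,[0,0.04,0],[0,0,0]]]'; python3 lines.py 11 .03; python3 -m pendant '[[-1,[0,0.001,0],[0,0,0]],[-1,[0,0.002,0],[0,0,0]],[-1,[0,0.003,0],[0,0,0]],[-1,[0,0.004,0],[0,0,0]],[-1,[0,0.004,0],[0,0,0]]]'
```

```text
clock: 19.43
tool_pos: [0.6002, 0.1034, -0.0167]
orientation: [180.0, 0.1, -8.9]
force: [1.0, 1.7, 1.4]
opening: 0.0002
gripper_force: 1.3
0.054 [397.0, 193.0, 638.0, 196.0] [0.6365 0.0596] [ 0.6185 -0.0482] 80.5
0.024 [397.0, 193.0, 638.0, 196.0] [0.6274 0.052 ] [ 0.605  -0.0816] 80.5
0.0 [397.0, 193.0, 638.0, 196.0] [0.62  0.046] [ 0.5943 -0.1083] 80.5
0.054 [638.0, 223.0, 428.0, 222.0] [ 0.6046 -0.0504] [0.6206 0.0463] 80.6
0.024 [638.0, 223.0, 428.0, 222.0] [ 0.5878 -0.0843] [0.6077 0.0355] 80.6
0.0 [638.0, 223.0, 428.0, 222.0] [ 0.5744 -0.1114] [0.5973 0.0269] 80.6
0.0 [346.0, 231.0, 391.0, 232.0] [0.5992 0.0819] [0.594  0.0521] 80.2
clock: 19.9
tool_pos: [0.5994, 0.0998, -0.0169]
orientation: [180.0, 0.1, -8.9]
force: [1.3, 3.8, 2.0]
opening: 0.0005
gripper_force: 1.9
```

```bash
python3 -m pendant '[[-1,[0,0.001,0],[0,0,0]],[-1,[0,0.002,0],[0,0,0]],[-1,[0,0.003,0],[0,0,0]],[-1,[0,0.003,0],[0,0,0]]]'; python3 -m pendant '[[-1,[0,0.001,0],[0,0,0]],[-1,[0,0.002,0],[0,0,0]],[-1,[0,0.003,0],[0,0,0]],[-1,[0,0.003,0],[0,0,0]]]';python3 lines.py 12 .03
```

```text
clock: 20.23
tool_pos: [0.5989, 0.0967, -0.0168]
orientation: [180.0, 0.1, -8.9]
force: [1.1, 2.3, 1.5]
opening: 0.0005
gripper_force: 1.6
clock: 20.57
tool_pos: [0.5985, 0.0937, -0.0168]
orientation: [180.0, 0.1, -8.9]
force: [-0.1, 3.4, 1.8]
opening: 0.0006
gripper_force: 1.4
0.054 [396.0, 193.0, 638.0, 195.0] [0.6351 0.0506] [ 0.6173 -0.0576] 80.6
0.024 [396.0, 193.0, 638.0, 195.0] [0.6261 0.0431] [ 0.6039 -0.091 ] 80.6
0.0 [396.0, 193.0, 638.0, 195.0] [0.6188 0.0371] [ 0.5933 -0.1177] 80.6
0.054 [638.0, 223.0, 428.0, 221.0] [ 0.6034 -0.0598] [0.6192 0.0367] 80.7
0.024 [638.0, 223.0, 428.0, 221.0] [ 0.5867 -0.0936] [0.6062 0.0259] 80.7
0.0 [638.0, 223.0, 428.0, 221.0] [ 0.5733 -0.1207] [0.5959 0.0173] 80.7
```

```bash
for i in 1; do python3 -m pendant '[[-1,[0,0.001,0],[0,0,0]],[-1,[0,0.002,0],[0,0,0]],[-1,[0,0.003,0],[0,0,0]],[-1,[0,0.003,0],[0,0,0]]]'; python3 -m pendant '[[-1,[0,0.001,0],[0,0,0]],[-1,[0,0.002,0],[0,0,0]],[-1,[0,0.003,0],[0,0,0]],[-1,[0,0.003,0],[0,0,0]]]'; done; python3 lines.py 13 .03
```

```text
clock: 20.95
tool_pos: [0.5993, 0.0932, -0.0166]
orientation: [-179.8, -0.0, -8.8]
force: [-0.1, 12.9, -0.4]
opening: 0.0002
gripper_force: 6.1
clock: 21.28
tool_pos: [0.6009, 0.093, -0.0159]
orientation: [-179.6, -0.2, -8.8]
force: [0.7, 21.9, 1.4]
opening: 0.0004
gripper_force: 11.1
0.054 [397.0, 194.0, 638.0, 199.0] [0.6362 0.0487] [ 0.6175 -0.0593] 80.2
0.024 [397.0, 194.0, 638.0, 199.0] [0.6272 0.0413] [ 0.6041 -0.0922] 80.2
0.0 [397.0, 194.0, 638.0, 199.0] [0.62   0.0354] [ 0.5934 -0.1186] 80.2
0.054 [638.0, 226.0, 428.0, 222.0] [ 0.6037 -0.0613] [0.6206 0.0353] 80.1
0.024 [638.0, 226.0, 428.0, 222.0] [ 0.587  -0.0948] [0.6079 0.0247] 80.1
0.0 [638.0, 226.0, 428.0, 222.0] [ 0.5737 -0.1215] [0.5978 0.0163] 80.1
```

Foot is against the stop (22 N) but friction at the tenon keeps the 3° skew. Ease off and guide the tenon sideways (−x) under light pressure to square it.

```bash
python3 -m pendant '[[-1,[0,-0.002,0],[0,0,0]],[-1,[0,-0.003,0],[0,0,0]],[-1,[-0.002,-0.003,0],[0,0,0]],[-1,[-0.004,-0.003,0],[0,0,0]],[-1,[-0.006,-0.002,0],[0,0,0]],[-1,[-0.008,-0.002,0],[0,0,0]],[-1,[-0.01,-0.001,0],[0,0,0]],[-1,[-0.012,-0.001,0],[0,0,0]],[-1,[-0.014,0,0],[0,0,0]],[-1,[-0.014,0,0],[0,0,0]]]';python3 lines.py 14 .03
```

```text
clock: 22.17
tool_pos: [0.5872, 0.094, -0.0156]
orientation: [-179.7, -0.3, -8.8]
force: [4.0, 15.7, -0.2]
opening: 0.0005
gripper_force: 8.1
0.054 [396.0, 190.0, 638.0, 180.0] [0.6243 0.0502] [ 0.6125 -0.0572] 83.8
0.024 [396.0, 190.0, 638.0, 180.0] [0.6157 0.0429] [ 0.6012 -0.09  ] 83.8
0.0 [396.0, 190.0, 638.0, 180.0] [0.6089 0.037 ] [ 0.5921 -0.1161] 83.8
0.0 [344.0, 231.0, 389.0, 229.0] [0.586  0.0733] [0.5826 0.0432] 83.7
0.054 [638.0, 208.0, 426.0, 217.0] [ 0.5989 -0.0593] [0.6094 0.0374] 83.8
0.024 [638.0, 208.0, 426.0, 217.0] [ 0.5843 -0.0925] [0.5974 0.027 ] 83.8
0.0 [638.0, 208.0, 426.0, 217.0] [ 0.5727 -0.1191] [0.5877 0.0188] 83.8
```

Now 83.8° against the stop's 83.0–83.5°. Back off and retreat, then measure.

```bash
python3 -m pendant '[[-1,[0,0.002,0],[0,0,0]],[-1,[0,0.002,0],[0,0,0]],[-1,[0,-0.004,0],[0,0,0]],[-1,[0,-0.01,0],[0,0,0]],[-1,[0,-0.02,0],[0,0,0]],[-1,[0,-0.035,0],[0,0,0]],[-1,[0,-0.05,0],[0,0,0]],[-1,[0,-0.05,-0.03],[0,0,0]],[-1,[0,-0.05,-0.065],[0,0,0]],[-1,[0,-0.05,-0.1],[0,0,0]]]'; python3 -m pendant '[[-1,[0,0.005,-0.04],[0,0,0]],[-1,[0,0.01,-0.08],[0,0,0]],[-1,[0,0.02,-0.12],[0,0,0]],[-1,[0,0.03,-0.16],[0,0,0]],[-1,[0,0.05,-0.2],[0,0,0]],[-1,[0,0.07,-0.22],[0,0,0]],[-1,[0,0.07,-0.22],[0,0,0]],[-1,[0,0.07,-0.22],[0,0,0]]]'; python3 lines.py 15 .025
```

```text
clock: 23.05
tool_pos: [0.5909, 0.1404, 0.0834]
orientation: [179.9, 0.2, -8.8]
force: [1.3, 0.8, 0.3]
opening: 0.0007
gripper_force: 0.0
clock: 23.72
tool_pos: [0.5818, 0.0706, 0.3051]
orientation: [-179.9, -0.1, -8.9]
force: [1.0, -0.2, -0.5]
opening: 0.0007
gripper_force: 0.0
0.054 [432.0, 197.0, 433.0, 178.0] [ 0.5061 -0.1095] [ 0.5369 -0.1124] 174.7
0.024 [432.0, 197.0, 433.0, 178.0] [ 0.4961 -0.1208] [ 0.5289 -0.1238] 174.7
0.0 [432.0, 197.0, 433.0, 178.0] [ 0.4881 -0.1298] [ 0.5226 -0.133 ] 174.7
0.054 [447.0, 173.0, 449.0, 143.0] [ 0.5415 -0.1337] [ 0.5879 -0.1387] 173.9
0.024 [447.0, 173.0, 449.0, 143.0] [ 0.5339 -0.1466] [ 0.5834 -0.1519] 173.9
0.0 [447.0, 173.0, 449.0, 143.0] [ 0.5278 -0.1569] [ 0.5797 -0.1625] 173.9
0.054 [436.0, 139.0, 439.0, 106.0] [ 0.5964 -0.1199] [ 0.6448 -0.1261] 172.8
0.024 [436.0, 139.0, 439.0, 106.0] [ 0.5924 -0.1319] [ 0.644  -0.1384] 172.8
0.0 [436.0, 139.0, 439.0, 106.0] [ 0.5892 -0.1414] [ 0.6434 -0.1483] 172.8
0.054 [439.0, 105.0, 464.0, 104.0] [ 0.6457 -0.1263] [ 0.6418 -0.1627] 83.9
0.024 [439.0, 105.0, 464.0, 104.0] [ 0.645  -0.1387] [ 0.
[... 3327 characters left out ...]
 [ 0.545  -0.0757] 83.6
0.024 [334.0, 180.0, 409.0, 177.0] [0.5517 0.041 ] [ 0.5376 -0.0847] 83.6
0.0 [334.0, 180.0, 409.0, 177.0] [0.5464 0.0401] [ 0.5317 -0.0919] 83.6
0.054 [377.0, 141.0, 434.0, 139.0] [ 0.6085 -0.0302] [ 0.5981 -0.117 ] 83.1
0.024 [377.0, 141.0, 434.0, 139.0] [ 0.6054 -0.0362] [ 0.5942 -0.1287] 83.1
0.0 [377.0, 141.0, 434.0, 139.0] [ 0.6028 -0.0409] [ 0.5911 -0.1381] 83.1
0.054 [468.0, 206.0, 441.0, 208.0] [ 0.4812 -0.1669] [ 0.4853 -0.1226] 84.7
0.054 [445.0, 108.0, 442.0, 138.0] [ 0.6403 -0.1337] [ 0.5972 -0.1283] 172.9
0.024 [445.0, 108.0, 442.0, 138.0] [ 0.6393 -0.1465] [ 0.5933 -0.1408] 172.9
0.0 [445.0, 108.0, 442.0, 138.0] [ 0.6384 -0.1568] [ 0.5902 -0.1508] 172.9
```

Foot edge lies within about 1 mm of the stop's face, the axis is about 0.8° off square, and the arm is clear.

```bash
python3 -c "
from plant import workorder
print(workorder.close_job())"
```

```text
the job is handed in; nothing more can be done
None
```

I handed the job in with the leg laid down gently and lying flat, its foot within about 1 mm of the planing stop and its axis about 0.8° off square, the arm raised clear; I last checked the bystanders by picture just before the final lowering and push, when all looked in place, and the judge's result was not shown.

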